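# Park the hold-down weight and hold the print screen open

## Task

Take the weight with the orange grip off the screen's front rail and hang it astride the free part of the steel bar of the parking rack, letting go of it while the screen is still shut. Then lift the screen, which has a green tab to grip, to 40 degrees and hold it there so that the print can be looked over: finish with the fingers still holding it, since it falls shut if let go. Leave everything else where it is.

Things in the scene. Friction and masses are not known exactly. Their poses are not given: they have to be found in the camera images.
- press: Fixed hand-printing press: plywood board 340 (x) x 280 (y) x 20 mm with a hinged wooden screen shut on it. Origin: centre of the board's underside, on the table. Its x axis points from the front (robot side, green tab) to the hinge at the far side. Stands left or right of the rack, turned a little.
- screen (a joint): Opening angle of the wooden screen frame (rad): 0 shut, grows as its front rises, 0.698 is 40 degrees, stop at 1.4. Gravity shuts it (no spring, hardly any friction; 3 to 5 N up at the tab lifts it). Frame 270 (x) x 250 (y) mm, rails 24 wide, 36 high, mesh at the bottom; shut, its top is 58 mm above the table. Front rail's centre line: 278 mm before the hinge axis, press x = -133 mm.
- hinge (a point): Point on the screen's hinge axis, midway along it: press x = +145 mm, y = 0, 35 mm above the table. The axis is the press's y axis.
- tab (a point): Green upright tab fixed on the screen's front rail, 55 mm off its middle towards press -y: 24 (x) x 16 (y) x 50 (z) mm. This point: middle of its foot, on the rail's top, 278 mm before and (shut) 23 mm above the hinge axis. It turns with the screen; pinched on its two y faces it can pivot between fingers that keep pointing down.
- saddle: Loose clamp weight with orange grip, 0.3-0.5 kg, astride the screen's front rail: upside-down steel U, channel 30 wide, 28 deep, along its y axis. Crown 50 (x) x 50 (y) x 10 mm, legs 10 mm thick; on the crown the upright grip 18 (x) x 36 (y) x 45 high, top 55 mm above the origin. Origin: middle of the channel's roof; 58 mm above the table at the start, 161 mm once hung. Same after a half turn.
- rack: Fixed parking rack: grey foot 120 (x) x 340 (y) x 12 mm; posts at y = -150 and +150 mm with 26 mm ball caps; between them, along its y axis, a round steel bar 22 mm in diameter, axis 150 mm and top 161 mm above the table. Origin: centre of the foot's underside. The bar is free about y = -60 mm; the spare weight hangs at y = +90 mm. Stands left or right of the press, turned a little.
- spare: Bystander: the same kind of weight with a blue grip, hanging on the rack's bar at rack y = +80 to +100 mm (50 mm long along the bar). Origin as for the orange one.
- tape: Bystander: grey roll of tape, 100 mm across, 48 mm high, lying on the rack's foot under the bar. Origin: centre of its underside.
- jar_black: Bystander: black ink jar, 64 mm across, 85 mm high, on the left. Origin: centre of its underside.
- jar_teal: Bystander: teal ink jar, same size, on the right. Origin: centre of its underside.
- spray: Bystander: bottle with a red cap, 60 mm across, 190 mm high, on the left. Origin: centre of its underside.
- squeegee: Bystander: wooden squeegee with a black blade, 240 mm long, lying flat on the right. Origin: underside, middle of its wooden back.
- spatula: Bystander: ink spatula lying on the left. Origin: its underside.
There are look-alikes about, which are no part of the job. What is shaped like the saddle but purple or red is not meant.

How it is judged:
On the way:
1. the orange-gripped weight hangs released and at rest on the rack's bar while the screen is still shut (under 4 degrees) (x of saddle in the frame of rack between -0.012 and 0.012 m and y of saddle in the frame of rack between -0.125 and 0.125 m and z of saddle in the frame of rack between 0.148 and 0.172 m and angle between saddle's own z axis and vertical below 0.4 rad and contact force between saddle and rack above 1 N and contact force between saddle and the fingers below 0.1 N and linear speed of saddle below 0.03 m/s and value of joint screen below 0.07 rad), for 0.2 s.
At the end, for the whole second after the job is handed in: The screen stands still at 40 degrees, give or take 5, held by the fingers (on its green tab or frame, contact over 1 N), and the orange-gripped weight hangs by itself on the rack's bar between the posts, astride it, upright to within about 20 degrees, at rest and not touched by the fingers (x of saddle in the frame of rack between -0.012 and 0.012 m and y of saddle in the frame of rack between -0.125 and 0.125 m and z of saddle in the frame of rack between 0.148 and 0.172 m and angle between saddle's own z axis and vertical below 0.4 rad and contact force between saddle and rack above 1 N and contact force between saddle and the fingers below 0.1 N and linear speed of saddle below 0.03 m/s and value of joint screen between 0.611 and 0.785 rad and velocity of joint screen between -0.05 and 0.05 rad/s and contact force between screen and the fingers above 1 N and contact force between screen and saddle below 0.1 N); the arm keeps its last pose, push and grip.
It fails at once if any bystander (spare weight, tape roll, ink jars, bottle, squeegee, spatula) is moved by more than 25 mm (distance of any of spare, tape, jar_black, jar_teal, spray, squeegee, spatula from where it was at the start of the episode above 0.025 m).
It also fails if it takes over 64 s, if anything falls off the work surface, if the arm or the gripper's body presses on something with over 40 N, if the wrist force passes 120 N, or if a joint passes its speed limit or range.

## Robot

A 6-joint arm with a two-finger parallel gripper is mounted at the origin on the work surface. World frame = base frame: x ahead of the robot, y to its left, z up, the work surface at z = 0. Lengths are in m, angles in rad, forces in N, time in s.
With the tool pointing down it reaches from about 0.375 to 0.925 m from the base axis. Payload 5.7 kg.
Tool frame: the origin (TCP) lies midway between the tips of the shut fingers; the grasp point (between the pads) lies 19 mm behind it; z points along the fingers, x is the direction in which the jaws open and shut, and the axes are right-handed (so a half turn about z gives the same grasp; the last joint's range is limited). The gripper opens to 88 mm and grips with 3 to 60 N. Pads are 20 mm wide; open, the fingers measure 115 mm over their backs; the gripper's body (75 mm by 178 mm) begins 61 mm behind the grasp point.
Start: joints at [-1.29, 0.359, 1.51, -0, 1.272, -0.115], TCP at [0.231, -0.554, 0.223] pointing down, gripper open.
Joint ranges: [-2.97, 2.97], [-1.01, 2.36], [0.21, 2.38], [-0.96, 4.11], [0.2, 2.71], [-2.98, 2.98]. Speed limits (rad/s): [2.39, 2.39, 3.14, 3.14, 3.14, 3.14].

## Interface

Orientations are given as a unit quaternion [x, y, z, w].
In Python, from bench import move_ptp, servo_line, goto_joints, move_gripper, sleep, inverse_kinematics, capture, PlanningError, close_job, spot_in, silhouettes, current_clock, current_joint_pos, current_qvel, current_joint_torque, current_position, current_orientation, current_force, current_torque, current_finger_gap gives the robot as it stands. Calls block until the motion is done:
- move_ptp(position, orientation): joint-space move of the TCP to a pose.
- servo_line(position, orientation=None, rate=0.15, contact_N=None): straight line of the TCP; orientation=None keeps the orientation; rate is the mean speed in m/s. With contact_N (N) it stops when the force on the tool has changed by that much, and returns True; else False.
- goto_joints(angles): joint-space move.
- move_gripper(opening): finger opening in m; the grip force is fixed at half the most; returns when the fingers have stopped.
- sleep(seconds).
- inverse_kinematics(position, orientation): joint angles nearest the present ones, or None.
- capture(name): name is "side" or "top" or "wrist"; returns a dict with "image" (420x560x3 uint8, blue, green, red), "range_z" (420x560 float32, m along the optical axis (not along the pixel's ray), 0 where there is no reading), "intrinsics" (3x3 intrinsics, pixels), "R" (3x3) and "t" (3): a world point X has camera coordinates R X + t. Camera axes: x right, y down, z forward; pixel columns grow to the right and rows downward; lengths in m; the calibration is good to about 2 mm. A picture is of the moment at which its call begins.
A pose or a line that the arm cannot do raises PlanningError and nothing moves.
- close_job(): hands the job in, once; it reports no verdict.
Trained networks look in the newest picture that a camera, given by its name, has taken for a name from the list of things; names that differ only in an ending like _2 or _b are one class to them, and where a whole thing is asked for, a point or a joint stands for the part that bears it (a point fixed in the world has none). Each returns a list of dicts, best first, with "conf" (0 to 1); they miss things now and then, are a little off and sometimes report something else, mostly with a low value. They report only what shows in the picture. A call takes as long as a camera call. They do not tell look-alikes from the thing itself.
- spot_in(camera, query): "xy" ([column, row] in pixels, amid what is visible of it).
- silhouettes(camera, query): "region" (420x560 bool, what is visible of it) and "xy" ([column, row] in pixels, amid what is visible of it).
Readings, each from a call of its own:
- current_clock(): time.
- current_joint_pos(): joint angles.
- current_qvel(): joint speeds.
- current_joint_torque(): joint torques, N m.
- current_position(): TCP position.
- current_orientation(): TCP orientation.
- current_force(): force on the tool from outside, world axes, zero at the start.
- current_torque(): the same for the moment, N m.
- current_finger_gap(): finger opening in m.
Only numpy, scipy, OpenCV 4.12 (cv2) and the standard library are available. Lean on these libraries where they do the work, as an engineer would, in place of code of your own. Each camera call takes 0.05 s, during which the arm holds its last target.

## Working session

There is one attempt and no reset: what is moved stays moved. The work goes in short steps, each a Python script; the robot and the scene stay as the last script left them, time stands still between calls to the robot, and variables do not carry over. Pictures are saved under pics/ and viewed, and the job is handed in when it is done.

```bash
mkdir -p pics; ls
cat > h.py <<'E'
from bench import *
import numpy as np, cv2
def world(c,u,v,z):
    K=c["intrinsics"];p=np.array([(u-K[0,2])/K[0,0]*z,(v-K[1,2])/K[1,1]*z,z])
    return np.array(c["R"]).T@(p-np.array(c["t"]))
def cloud(c):
    K=np.array(c["intrinsics"]);Z=c["range_z"];v,u=np.indices(Z.shape)
    P=np.stack([(u-K[0,2])/K[0,0]*Z,(v-K[1,2])/K[1,1]*Z,Z],-1)
    return (P-np.array(c["t"]))@np.array(c["R"])
E
python3 - <<'E'
from h import *
for n in ("top","side","wrist"):
    c=capture(n); cv2.imwrite(f"pics/{n}0.png",c["image"]); print(n,c["intrinsics"][0][0],-np.array(c["R"]).T@c["t"])
print(current_clock(),current_orientation())
E
```

```text
pics
top 520.8615451433734 [0.15732321 0.04826591 1.89912236]
side 467.2737577557503 [-0.07265517  1.16325683  1.02472108]
wrist 303.0458003159505 [ 0.29927507 -0.52477159  0.38262273]
0.15 [ 8.32325285e-01 -5.54287031e-01 -5.40222410e-04 -4.64002329e-04]
```

View pics/top0.png

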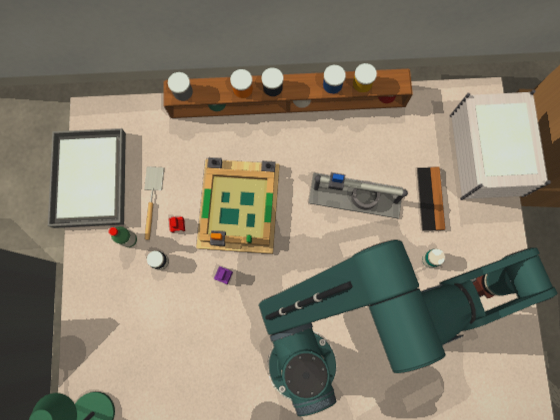

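View pics/side0.png

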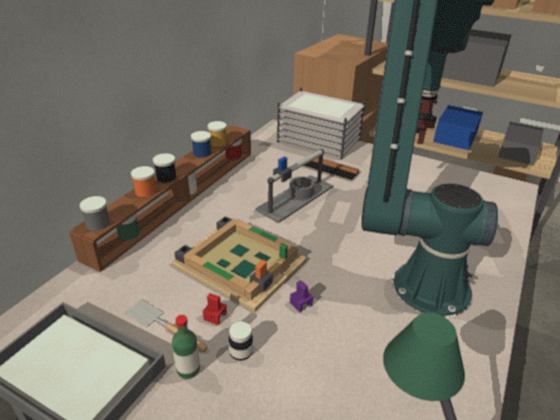

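View pics/wrist0.png

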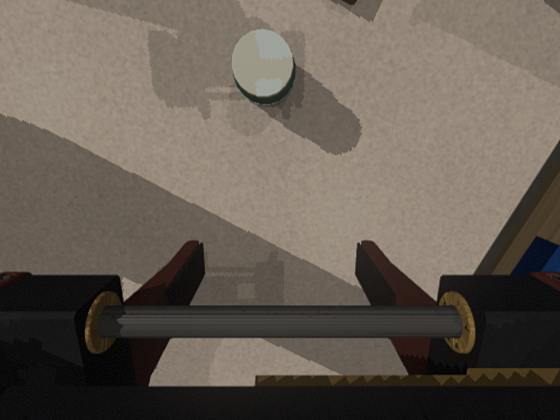

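Candidates for the weight: orange at top (217,238) on the front rail, red at (177,224) on the table, purple at (223,275) on the table, and the blue spare at (337,178) on the bar. By the description I choose the orange one, and check it in a close crop.

Run:
```python
from h import *
c=capture("top"); im=c["image"]; P=cloud(c)
cv2.imwrite("pics/crop1.png",cv2.resize(im[145:290,160:420],None,fx=3,fy=3,interpolation=cv2.INTER_NEAREST))
for q in ("saddle","tab","spare","rack","press","tape","screen"):
    for r in silhouettes("top",q)[:4]:
        m=r["region"]; p=P[m&(c["range_z"]>0)]
        hi=p[p[:,2]>np.percentile(p[:,2],97)-.008]
        print(q,round(r["conf"],2),r["xy"],m.sum(),"med",np.median(p,0).round(3),"top",hi.mean(0).round(3),len(hi))
s=capture("side"); Ps=cloud(s)
cv2.imwrite("pics/crop2.png",cv2.resize(s["image"][140:320,160:360],None,fx=3,fy=3,interpolation=cv2.INTER_NEAREST))
for q in ("saddle","tab","spare"):
    for r in silhouettes("side",q)[:4]:
        m=r["region"]; p=Ps[m&(s["range_z"]>0)]
        hi=p[p[:,2]>np.percentile(p[:,2],97)-.008]
        print(q,round(r["conf"],2),r["xy"],m.sum(),"med",np.median(p,0).round(3),"top",hi.mean(0).round(3),len(hi))
np.savez("/tmp/t.npz",P=P,im=im,Ps=Ps,ims=s["image"])
```

```text
saddle 0.76 [221.0, 272.2] 207 med [0.321 0.259 0.041] top [0.323 0.263 0.085] 38
saddle 0.69 [175.3, 222.2] 226 med [0.512 0.421 0.041] top [0.517 0.429 0.085] 35
tab 0.84 [240.3, 205.8] 5038 med [0.575 0.201 0.028] top [0.569 0.2   0.064] 917
spare 0.81 [334.6, 180.5] 238 med [ 0.607 -0.148  0.173] top [ 0.615 -0.152  0.218] 40
rack 0.85 [358.9, 198.5] 2635 med [ 0.585 -0.23   0.015] top [ 0.593 -0.242  0.163] 364
rack 0.46 [238.0, 204.2] 5042 med [0.574 0.2   0.028] top [0.567 0.2   0.064] 916
press 0.74 [238.0, 201.4] 6739 med [0.578 0.197 0.026] top [0.575 0.2   0.063] 1075
tape 0.83 [361.8, 201.0] 221 med [ 0.56  -0.258  0.058] top [ 0.573 -0.261  0.065] 74
tape 0.56 [116.3, 236.7] 414 med [0.465 0.595 0.121] top [0.472 0.607 0.19 ] 46
screen 0.63 [237.3, 203.3] 4990 med [0.575 0.2   0.028] top [0.568 0.2   0.064] 919
saddle 0.92 [298.0, 299.2] 461 med [0.321 0.276 0.038] top [0.322 0.269 0.082] 64
saddle 0.61 [212.4, 308.1] 527 med [0.51  0.44  0.038] top [0.515 0.433 0.083] 75
saddle 0.59 [264.1, 274.5] 407 med [0.447 0.288 0.069] top [0.454 0.281 0.112] 66
saddle 0.34 [239.0, 339.9] 851 med [0.379 0.512 0.061] top [0.387 0.498 0.085] 326
tab 0.97 [240.2, 256.3] 4867 med [0.58  0.199 0.035] top [0.565 0.215 0.062] 1458
spare 0.71 [284.4, 169.2] 288 med [ 0.607 -0.139  0.172] top [ 0.614 -0.146  0.215] 39
spare 0.59 [263.4, 275.4] 407 med [0.446 0.288 0.069] top [0.454 0.282 0.112] 61
```

View pics/crop1.png

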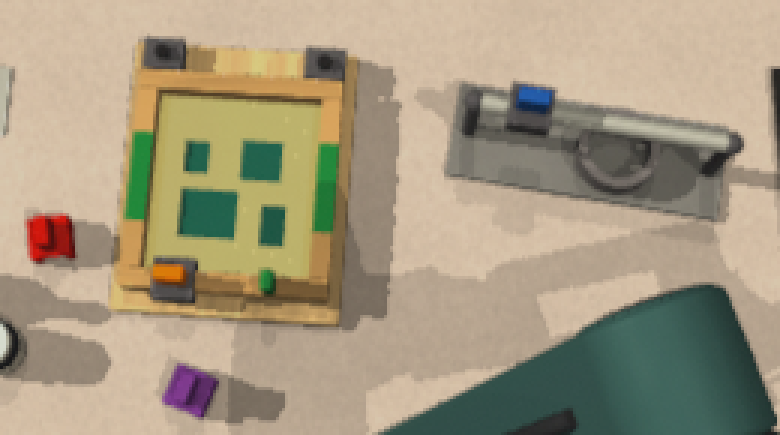

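View pics/crop2.png

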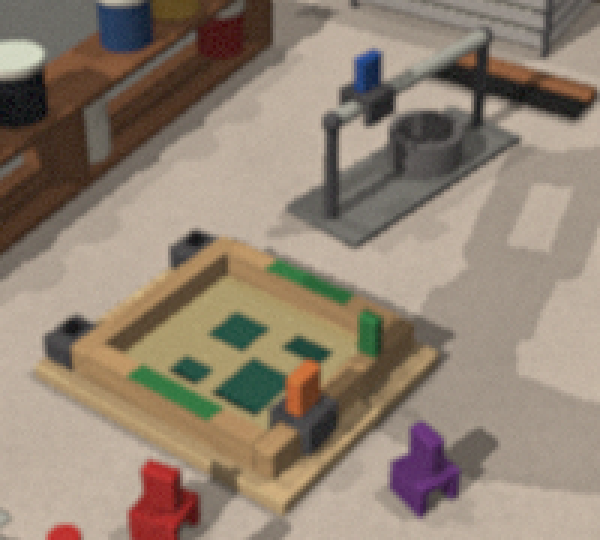

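The crop confirms it: the orange grip sits on a grey U astride the front rail (crop1 about (170,272)). The green tab is at about (267,281). The free bar is to the right of the blue spare. Next I fit the yaws and exact points.

Run:
```python
from h import *
d=np.load("/tmp/t.npz")
for n,P,im in (("top",d["P"],d["im"]),("side",d["Ps"],d["ims"])):
    hsv=cv2.cvtColor(im,cv2.COLOR_BGR2HSV); H,S,V=[hsv[...,i].astype(int) for i in range(3)]
    box=lambda a,b,c_,d_:(P[...,0]>a)&(P[...,0]<b)&(P[...,1]>c_)&(P[...,1]<d_)
    near=box(.38,.52,.1,.34)
    for nm,m in (("orange",near&(H>3)&(H<17)&(S>190)),("green",near&(H>45)&(H<85)&(S>110)&(P[...,2]>.07)),("blue",box(.5,.7,-.3,-.05)&(H>100)&(H<125)&(S>150))):
        p=P[m]; 
        if len(p)==0: print(n,nm,0);continue
        zt=np.percentile(p[:,2],95); t=p[p[:,2]>zt-.006]
        print(n,nm,len(p),"zt",zt.round(3),"top mean",t.mean(0).round(4),"min",t.min(0).round(3),"max",t.max(0).round(3))
    b=P[box(.5,.7,-.42,-.08)&(P[...,2]>.145)&(P[...,2]<.168)]
    r=[]
    l=cv2.fitLine(b[:,:2].astype(np.float32),cv2.DIST_HUBER,0,.01,.01).ravel()
    print(n,"bar",l,len(b),"z",np.percentile(b[:,2],[5,50,95]).round(3),"yr",b[:,1].min(),b[:,1].max())
    b2=b[(b[:,1]>-.30)&(b[:,1]<-.2)]
    print("  x at y",np.polyfit(b[:,1],b[:,0],1))
    # press: screen top rails
    s=P[box(.40,.75,.05,.35)&(P[...,2]>.05)&(P[...,2]<.064)]
    print(n,"screen rect",cv2.minAreaRect(s[:,:2].astype(np.float32)),len(s))
    s=P[box(.40,.8,.02,.38)&(P[...,2]>.014)&(P[...,2]<.08)]
    print(n,"board rect",cv2.minAreaRect(s[:,:2].astype(np.float32)),len(s))
    s=P[box(.5,.7,-.46,-.05)&(P[...,2]>.008)&(P[...,2]<.018)]
    print(n,"foot rect",cv2.minAreaRect(s[:,:2].astype(np.float32)),len(s))
```

```text
top orange 58 zt 0.12 top mean [0.4526 0.2703 0.1175] min [0.445 0.259 0.114] max [0.46  0.29  0.122]
top green 33 zt 0.113 top mean [0.4394 0.1614 0.1101] min [0.43  0.156 0.107] max [0.448 0.167 0.115]
top blue 76 zt 0.222 top mean [ 0.6128 -0.1504  0.2194] min [ 0.605 -0.165  0.216] max [ 0.62  -0.138  0.225]
top bar [ 0.20605052  0.9785414   0.5924146  -0.24108526] 534 z [0.15  0.159 0.167] yr -0.3921232102655351 -0.08151594425930365
  x at y [0.20877288 0.64274668]
top screen rect ((0.58295077085495, 0.2018020749092102), (0.2508891522884369, 0.32429563999176025), 83.28517150878906) 1539
top board rect ((0.5916381478309631, 0.2011713683605194), (0.3989114761352539, 0.3394600450992584), 4.138630390167236) 6535
top foot rect ((0.6001044511795044, -0.25320523977279663), (0.40515655279159546, 0.19935591518878937), 89.96635437011719) 1436
side orange 5 zt 0.088 top mean [0.4485 0.2843 0.0857] min [0.444 0.271 0.083] max [0.456 0.296 0.089]
side green 65 zt 0.109 top mean [0.4383 0.1701 0.1066] min [0.429 0.163 0.104] max [0.447 0.176 0.11 ]
side blue 70 zt 0.216 top mean [ 0.6108 -0.14    0.2144] min [ 0.606 -0.153  0.21 ] max [ 0.617 -0.128  0.221]
side bar [ 0.20527261  0.9787048   0.59344345 -0.21766792] 348 z [0.148 0.158 0.165] yr -0.3886807963087494 -0.08045833546375011
  x at y [0.20739816 0.6385874 ]
side screen rect ((0.5824618339538574, 0.20210009813308716), (0.2591679096221924, 0.32494309544563293), 83.50296783447266) 1827
side board rect ((0.5802705883979797, 0.2063189148902893), (0.2841017544269562, 0.3442504405975342), 83.99109649658203) 6460
side foot rect ((0.6010963916778564, -0.23965473473072052), (0.3604910969734192, 0.13865256309509277), 77.14431762695312) 978
```

```bash
cat >> h.py <<'E'
def Q(phi): return [np.cos(phi/2),np.sin(phi/2),0,0]
E
python3 - <<'E'
from h import *
yp=-0.115
servo_line([.231,-.554,.34],rate=.2)
move_ptp([.455,.235,.33],Q(yp))
c=capture("wrist"); cv2.imwrite("pics/w1.png",c["image"]); np.savez("/tmp/w1.npz",P=cloud(c),**{k:np.array(v) for k,v in c.items()})
print(current_clock(),current_position(),-np.array(c["R"]).T@c["t"])
E
```

```text
4.4167 [0.45541242 0.23443631 0.32999119] [0.46501782 0.306982   0.49067657]
```

View pics/w1.png

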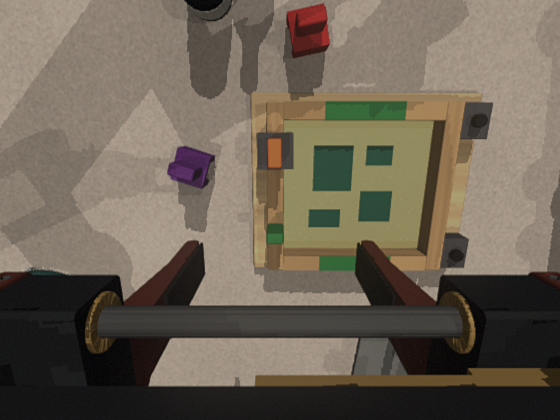

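The wrist view shows the orange weight at (275,152), the tab at (275,233), and the purple and red look-alikes off the press. I fit from this picture using the known heights.

```bash
cat >> h.py <<'E'
def ray(c,u,v,z):
    K=np.array(c["intrinsics"]);R=np.array(c["R"]);t=np.array(c["t"]);o=-R.T@t
    d=R.T@np.array([(u-K[0,2])/K[0,0],(v-K[1,2])/K[1,1],1]); return o+d*(z-o[2])/d[2]
E
python3 - <<'E'
from h import *
c=dict(np.load("/tmp/w1.npz")); P=c["P"]; im=c["image"]
hsv=cv2.cvtColor(im,cv2.COLOR_BGR2HSV);H,S=hsv[...,0].astype(int),hsv[...,1].astype(int)
box=lambda a,b,c_,d_:(P[...,0]>a)&(P[...,0]<b)&(P[...,1]>c_)&(P[...,1]<d_)
near=box(.38,.52,.1,.36)
for nm,m,z in (("orange",near&(H>3)&(H<17)&(S>200)&(P[...,2]>.08),.113),("green",near&(H>45)&(H<85)&(S>110)&(P[...,2]>.08),.108)):
    v,u=np.nonzero(m); p=P[m]; k=p[:,2]>z-.008
    print(nm,len(u),"z",np.percentile(p[:,2],[10,50,90]).round(3),"depth",p[k].mean(0).round(4),"px",u[k].min(),u[k].max(),v[k].min(),v[k].max(),k.sum(),"ray",ray(c,u[k].mean(),v[k].mean(),z).round(4))
    q=np.array([ray(c,a,b,z)[:2] for a,b in zip(u[k],v[k])]).astype(np.float32); print("  rect",cv2.minAreaRect(q))
tb=box(.3,.9,-.1,.5)&(abs(P[...,2])<.01); print("table z",np.median(P[tb],0))
s=P[near.__class__ and box(.40,.75,.05,.36)&(P[...,2]>.05)&(P[...,2]<.064)]; print("railz",np.median(s[:,2]),cv2.minAreaRect(s[:,:2].astype(np.float32)))
cv2.imwrite("pics/w1c.png",cv2.resize(im[85:275,240:500],None,fx=3,fy=3,interpolation=cv2.INTER_NEAREST))
E
```

```text
orange 4 z [0.42  0.425 0.43 ] depth [0.452  0.2561 0.4252] px 3 454 288 372 4 ray [0.3834 0.0137 0.113 ]
  rect ((0.362508624792099, 0.005785241723060608), (0.0768270418047905, 0.6600547432899475), 72.91328430175781)
green 199 z [0.105 0.106 0.431] depth [0.442  0.1892 0.1789] px 34 477 104 381 187 ray [0.4281 0.1564 0.108 ]
  rect ((0.40226978063583374, 0.04107823967933655), (0.5654762387275696, 0.43899720907211304), 19.85618019104004)
table z [ 0.59295976  0.34394239 -0.00151516]
railz 0.05653913740077907 ((0.5884020924568176, 0.20303601026535034), (0.24917498230934143, 0.3076678216457367), 83.30906677246094)
```

View pics/w1c.png

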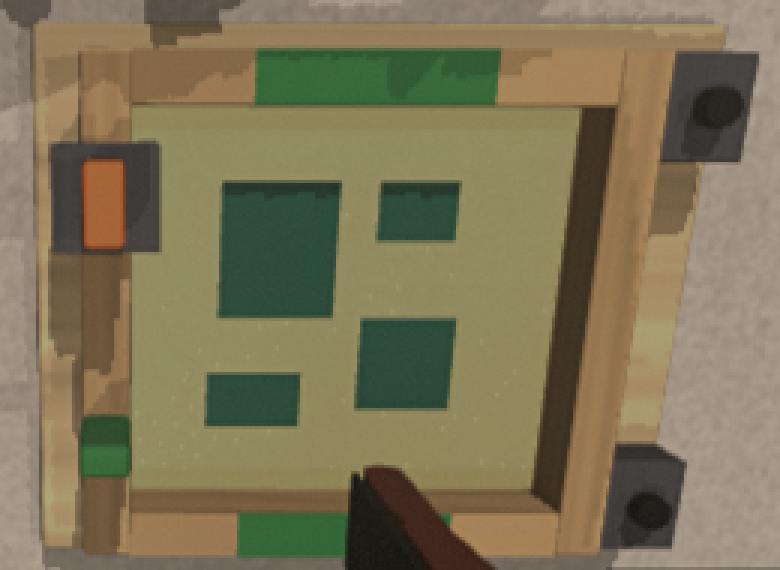

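Run:
```python
from h import *
c=dict(np.load("/tmp/w1.npz")); P=c["P"]
f=lambda a,b,z:ray(c,240+(a-1)/3,85+(b-1)/3,z).round(4)
print("grip",f(84,160,.113),f(124,248,.113),"ctr",f(104,204,.113))
print("crown",f(53,143,.068),f(160,252,.068),f(106,197,.068))
print("tab top edges",f(105,447,.108),f(105,477,.108),"foot edge",f(105,415,.058))
print("rail front/inner", f(80,300,.058),f(131,300,.058), f(80,60,.058),f(80,540,.058),f(131,480,.058))
print("corners",f(80,50,.058),f(80,553,.058), "right", f(603,553,.058),f(672,50,.058))
print("board front",f(34,27,.02),f(44,548,.02))
for (u,v) in ((274,153),(274,240),(274,229)):
    print(np.nanmedian(P[v-2:v+3,u-2:u+3].reshape(-1,3),0).round(4))
```

```text
grip [0.4493 0.2974 0.113 ] [0.4612 0.2604 0.113 ] ctr [0.4551 0.2791 0.113 ]
crown [0.4345 0.3053 0.068 ] [0.4771 0.251  0.068 ] [0.4553 0.2788 0.068 ]
tab top edges [0.4425 0.173  0.108 ] [0.4408 0.1588 0.108 ] foot edge [0.4416 0.1722 0.058 ]
rail front/inner [0.4367 0.2312 0.058 ] [0.4611 0.2284 0.058 ] [0.4507 0.3396 0.058 ] [0.4205 0.1063 0.058 ] [0.4506 0.1363 0.058 ]
corners [0.4513 0.3438 0.058 ] [0.4196 0.099  0.058 ] right [0.6901 0.0672 0.058 ] [0.715  0.3128 0.058 ]
board front [0.4293 0.3601 0.02  ] [0.3958 0.0861 0.02  ]
[0.4548 0.2788 0.1117]
[0.4405 0.1635 0.1065]
[0.4414 0.1734 0.089 ]
```

Run:
```python
from h import *
yp=-0.12
servo_line([.455,.279,.15],Q(yp),rate=.2)
print(servo_line([.455,.279,.074],rate=.1,contact_N=8))
print(current_position())
move_gripper(0.0)
print(current_finger_gap())
servo_line([.455,.279,.19],rate=.12)
print(current_force(),current_finger_gap())
for n in("wrist","side"):
    c=capture(n); cv2.imwrite(f"pics/{n}2.png",c["image"])
print(current_clock())
```

```text
False
[0.45551153 0.27921483 0.07451634]
0.0179308415697184
[-0.92863283 -0.0433682  -5.18342435] 0.01792914939313942
8.6917
```

View pics/wrist2.png

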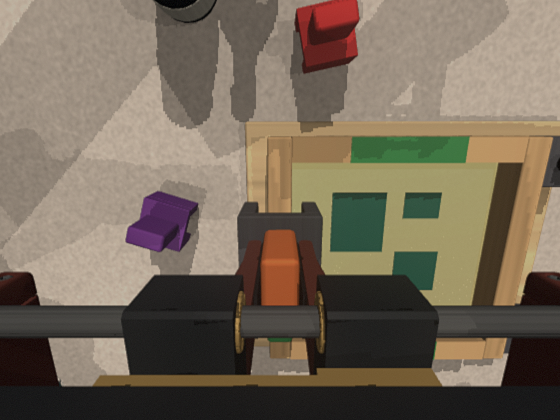

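View pics/side2.png

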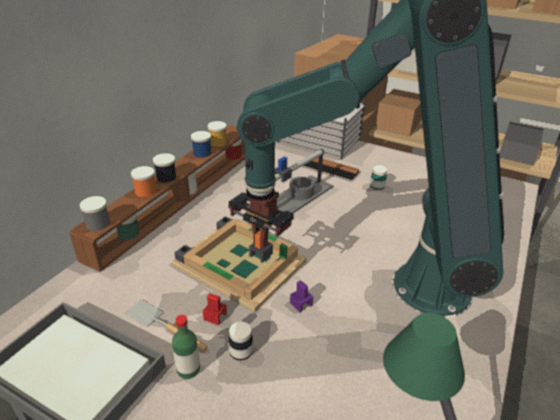

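The weight is held (gap 17.9 mm, orange grip at (280,265)). Next I carry it high and look at the bar from the wrist.

Run:
```python
from h import *
servo_line([.455,.279,.38],rate=.25)
move_ptp([.578,-.299,.36],Q(-.205))
c=capture("wrist"); cv2.imwrite("pics/w3.png",c["image"]); np.savez("/tmp/w3.npz",P=cloud(c),**{k:np.array(v) for k,v in c.items()})
print(current_clock(),current_position(),current_force(),current_finger_gap(),-np.array(c["R"]).T@c["t"])
```

```text
11.775 [ 0.57843542 -0.29774184  0.36021986] [-0.11186577  0.20187926 -4.432463  ] 0.017908287776066182 [ 0.59423082 -0.2263306   0.52092359]
```

View pics/w3.png

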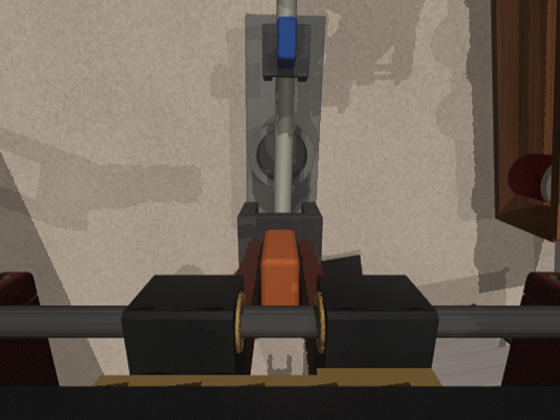

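The bar runs at column about 285, rows 0–210, in line with the held weight, with the blue spare at (287,40). I fit its axis from this.

Run:
```python
from h import *
c=dict(np.load("/tmp/w3.npz")); P=c["P"]
m=(P[...,2]>.135)&(P[...,2]<.175)
pts=[]
for v in list(range(90,205,5)):
    u=np.nonzero(m[v,255:320])[0]+255
    if len(u)>4: pts.append(ray(c,(u.min()+u.max())/2,v,.150)); 
    if v%20==0: print(v,u.min(),u.max(),np.median(P[v,u,2]).round(4),pts[-1].round(4))
pts=np.array(pts); k=np.polyfit(pts[:,1],pts[:,0],1); print(k,"yaw",-np.arctan(k[0]),"resid",np.std(pts[:,0]-np.polyval(k,pts[:,1])))
print("x at -.298",np.polyval(k,-.298))
d=m&(np.indices(m.shape)[0]<205)
b=P[d&(abs(P[...,0]-np.polyval(k,P[...,1]))<.02)]; kb=np.polyfit(b[:,1],b[:,0],1); print("depth fit",kb,np.polyval(kb,-.298))
print("spare grip top",ray(c,287,40,.216),P[38:43,285:290].reshape(-1,3).mean(0))
# foot edges
for v in (100,140,180):
    f=(P[v,:,2]>.006)&(P[v,:,2]<.02); u=np.nonzero(f)[0]; print("foot",v,u.min(),u.max(),(ray(c,u.min(),v,.012)+ray(c,u.max(),v,.012))/2)
cv2.imwrite("pics/w3c.png",cv2.resize(c["image"][0:220,200:370],None,fx=2.7,fy=2.7))
```

```text
100 275 293 0.1582 [ 0.6056 -0.1963  0.15  ]
120 275 293 0.1576 [ 0.6012 -0.2179  0.15  ]
140 275 292 0.1586 [ 0.5961 -0.2402  0.15  ]
160 274 291 0.1572 [ 0.5902 -0.2631  0.15  ]
180 274 291 0.1579 [ 0.5853 -0.287   0.15  ]
200 274 290 0.1582 [ 0.5796 -0.3117  0.15  ]
[0.22609742 0.65010117] yaw -0.22235873408019152 resid 0.00023138476624796079
x at -.298 0.5827241384438686
depth fit [0.21673035 0.64788619] 0.5833005423035369
spare grip top [ 0.61640157 -0.1522357   0.216     ] [ 0.61566632 -0.15495276  0.22698388]
foot 100 246 552 [ 0.78788562 -0.22209894  0.012     ]
foot 140 246 551 [ 0.78087236 -0.28353678  0.012     ]
foot 180 247 511 [ 0.74187128 -0.34277515  0.012     ]
```

View pics/w3c.png

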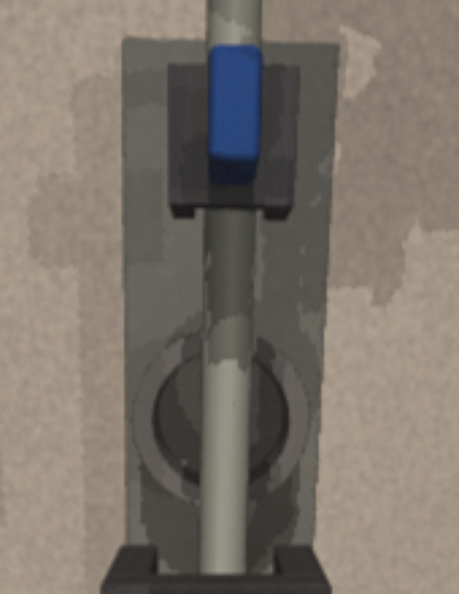

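Run:
```python
from h import *
c=dict(np.load("/tmp/w3.npz"))
p=np.array([.57844,-.29774]); ax=np.array([np.cos(-.205),np.sin(-.205)])
z=.36-.0165
for u,v,h in ((280,232,z+.055),(279.5,213,z+.010),(279.5,240,z+.01)):
    r=ray(c,u,v,h); print(r.round(4),"lateral mm",(r[:2]-p)@ax*1000)
print(c["intrinsics"][0,2])
```

```text
[ 0.5857 -0.2681  0.3985] lateral mm 1.1005149882609147
[ 0.5847 -0.2721  0.3535] lateral mm 0.8701642067648584
[ 0.5813 -0.2882  0.3535] lateral mm 0.8752733389845287
279.6336555257864
```

Run:
```python
from h import *
servo_line([.5819,-.2995,.23],Q(-.215),rate=.2)
print(current_position(), current_force())
print(servo_line([.5819,-.2995,.172],rate=.05,contact_N=3.5))
print(current_position(),current_force(),current_clock())
for n in("wrist","side"):
    c=capture(n); cv2.imwrite(f"pics/{n}4.png",c["image"] if n=="wrist" else cv2.resize(c["image"][100:260,220:380],None,fx=3.5,fy=3.5))
```

```text
[ 0.58276594 -0.29969686  0.23119828] [-0.61097705  0.59228723 -3.43926575]
True
[ 0.58148549 -0.29922925  0.17684089] [-0.00991883 -0.23236507  4.48261261] 13.5417
```

View pics/side4.png

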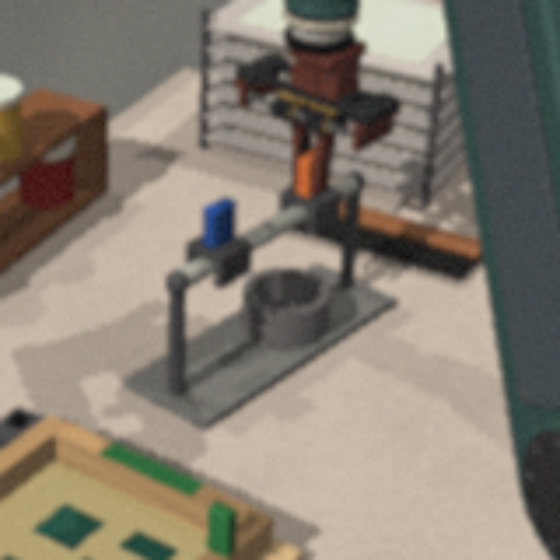

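View pics/wrist4.png

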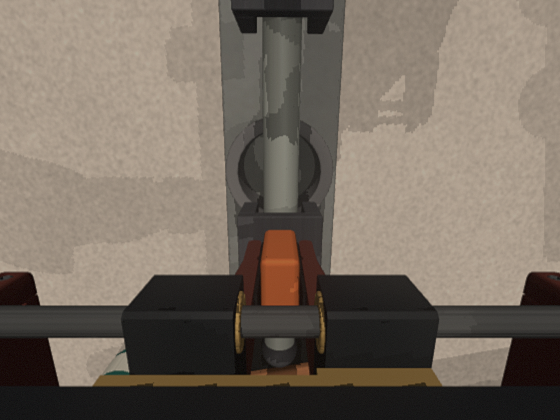

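The weight is seated: contact came at TCP z 0.177 as expected, and the views show it astride the bar between the spare and the right post. I release it and check.

Run:
```python
from h import *
move_gripper(.06)
sleep(.3)
print(current_finger_gap())
p=current_position(); servo_line([p[0],p[1],.30],rate=.15)
c=capture("wrist"); cv2.imwrite("pics/w5.png",c["image"]); s=capture("side"); cv2.imwrite("pics/s5.png",cv2.resize(s["image"][100:260,220:380],None,fx=3.5,fy=3.5))
print(current_clock(),current_force())
P=cloud(c);im=cv2.cvtColor(c["image"],cv2.COLOR_BGR2HSV).astype(int)
m=(im[...,0]>3)&(im[...,0]<17)&(im[...,1]>190)&(abs(P[...,2]-.2)<.04); q=P[m]; t=q[q[:,2]>.208]; print(len(q),len(t),t.mean(0) if len(t) else 0)
```

```text
0.0599449910150197
15.8333 [-0.63931714 -0.6816503   0.03011347]
0 0 0
```

View pics/s5.png

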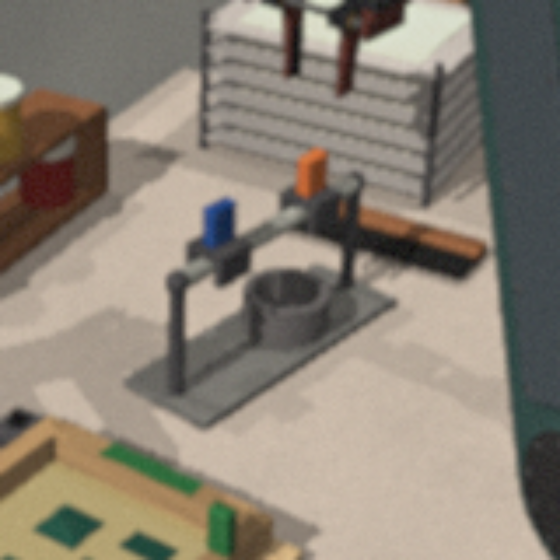

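View pics/w5.png

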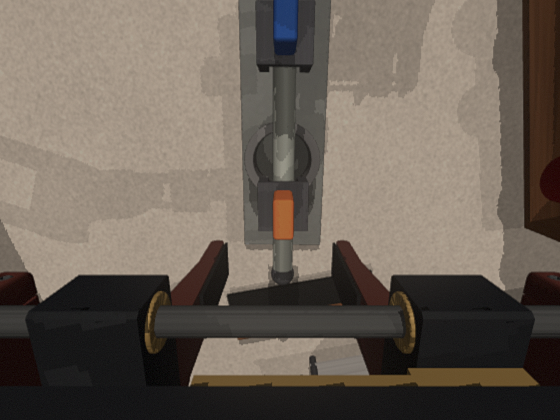

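The orange weight hangs upright and released at (283,215) in the wrist view, with the spare untouched. Next I go above the tab with the jaws along press y and check centring.

Run:
```python
from h import *
ph=-.12+np.pi/2
p=current_position(); servo_line([p[0],p[1],.36],rate=.25)
move_ptp([.4405,.1656,.19],Q(ph))
c=capture("wrist"); cv2.imwrite("pics/w6.png",c["image"]); np.savez("/tmp/w6.npz",P=cloud(c),**{k:np.array(v) for k,v in c.items()})
print(current_clock(),current_position(),current_joint_pos())
```

```text
18.1333 [0.44161468 0.16514805 0.19035047] [ 2.11350571e-01  2.09149416e-01  1.82033578e+00 -2.01740549e-04
  1.11092687e+00 -1.23788415e+00]
```

View pics/w6.png

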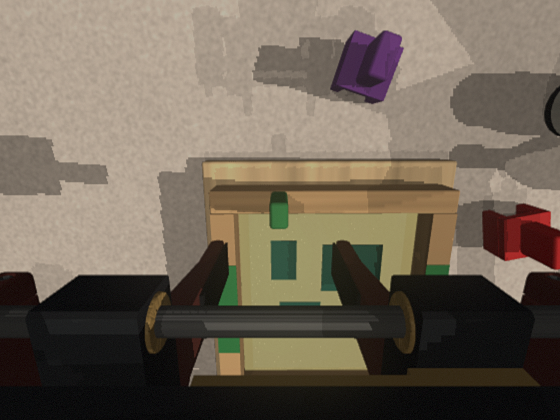

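The tab shows at (279,210), centred between the fingers. I check its x by depth, then grasp.

Run:
```python
from h import *
c=dict(np.load("/tmp/w6.npz"));P=c["P"]
hsv=cv2.cvtColor(c["image"],cv2.COLOR_BGR2HSV).astype(int)
m=np.zeros((420,560),bool); m[185:235,265:295]=1
m&=(hsv[...,0]>45)&(hsv[...,0]<85)&(hsv[...,1]>100)
q=P[m]; t=q[q[:,2]>.10]; print(len(q),len(t),t.mean(0),t.min(0),t.max(0))
v,u=np.nonzero(m&(P[...,2]>.1)); print(u.min(),u.max(),v.min(),v.max(),ray(c,u.mean(),v.mean(),.108))
```

```text
514 478 [0.43998769 0.16506487 0.10716016] [0.3707505  0.15665042 0.1001855 ] [0.45322802 0.17455636 0.350953  ]
270 287 201 228 [0.43969625 0.16509903 0.108     ]
```

```bash
cat > lift.py <<'E'
from h import *
yaw=-.12; ex=np.array([np.cos(yaw),np.sin(yaw)])
tab=np.array([.4402,.1652]); hin=tab+.278*ex; H=.028
def tcp(th):
    r=-.278*np.cos(th)+(.023+H)*np.sin(th); z=.035+.278*np.sin(th)+(.023+H)*np.cos(th)
    return [*(hin+r*ex),z-.019]
E
python3 - <<'E'
from lift import *
ph=yaw+np.pi/2
p=tcp(0); print(p,tcp(.7))
servo_line([p[0],p[1],.14],Q(ph),rate=.15)
print(servo_line(p,rate=.08,contact_N=8),current_position())
move_gripper(0.0); print(current_finger_gap(),current_force())
for th in np.radians([4,8]):
    servo_line(tcp(th),rate=.06)
print(current_position(),tcp(np.radians(8)),current_force(),current_finger_gap(),current_clock())
for n in("wrist","side"):
    c=capture(n); cv2.imwrite(f"pics/{n}7.png",c["image"])
E
```

```text
[np.float64(0.4402), np.float64(0.1652), np.float64(0.067)] [np.float64(0.5377225736624142), np.float64(0.15344079270464542), np.float64(0.23409946860358707)]
False [0.4405771  0.16530583 0.06735222]
0.01586069918298599 [-1.10998177 -4.74101238  1.92818722]
[0.45027372 0.16326138 0.10499264] [np.float64(0.44993280590243706), np.float64(0.16402642471507786), np.float64(0.1051937935727183)] [ 1.43912686 -5.8704157  -4.48661053] 0.01577981065487734 21.375
```

View pics/side7.png

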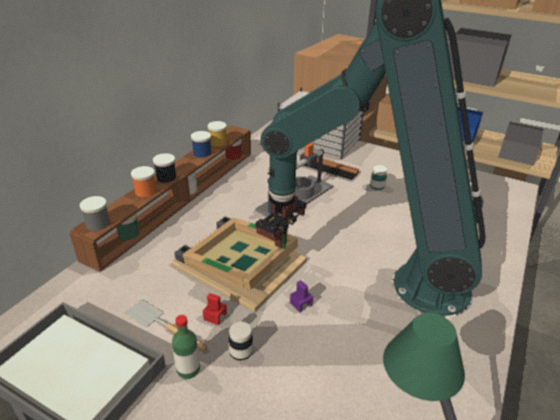

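View pics/wrist7.png

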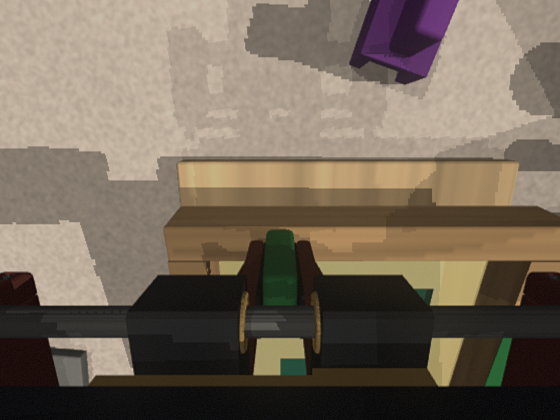

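The tab is held and the screen rises (front rail gap visible at rows 165–210). I continue along the arc with a 1 mm sideways correction.

```bash
sed -i 's/\.4402,\.1652/.4402,.1644/' lift.py
python3 - <<'E'
from lift import *
for d in (13,18,23,28,33,37,40):
    servo_line(tcp(np.radians(d)),rate=.07)
    print(d,np.round(current_force(),1),round(float(current_finger_gap()),4))
sleep(.5)
print(current_position(),tcp(np.radians(40)),current_force(),current_clock())
for n in("wrist","side","top"):
    c=capture(n); cv2.imwrite(f"pics/{n}8.png",c["image"]); np.savez(f"/tmp/{n}8.npz",P=cloud(c),**{k:np.array(v) for k,v in c.items()})
E
```

```text
13 [ 3.4 -1.  -4.5] 0.0158
18 [ 3.7 -1.5 -6. ] 0.016
23 [ 4.2  0.4 -5.6] 0.0161
28 [ 3.1  1.5 -6.7] 0.0161
33 [ 0.4  1.8 -4.8] 0.0156
37 [ 0.7  3.7 -3.8] 0.0162
40 [ 2.6  4.7 -4.5] 0.0159
[0.53739145 0.15283255 0.23380858] [np.float64(0.5373183406288888), np.float64(0.15268953485590678), np.float64(0.23376322209192582)] [ 1.51163481  4.27197321 -5.88977645] 25.2667
```

View pics/side8.png

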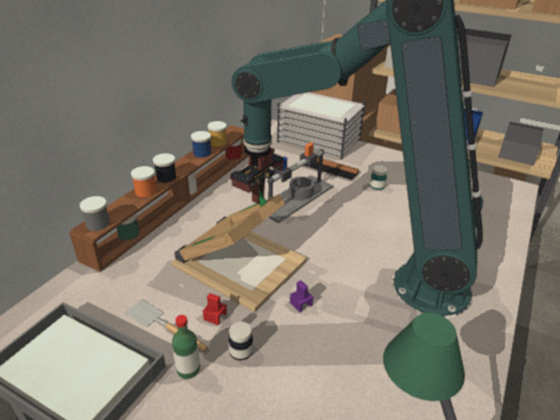

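View pics/wrist8.png

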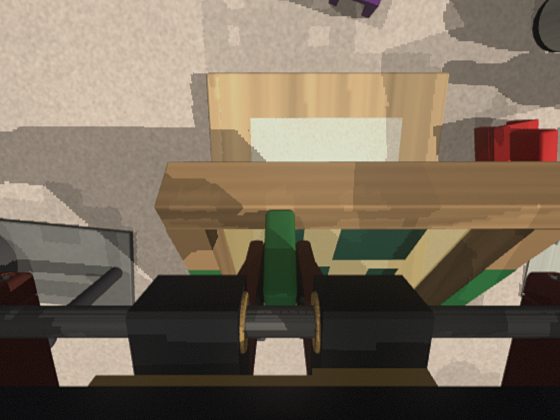

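View pics/top8.png

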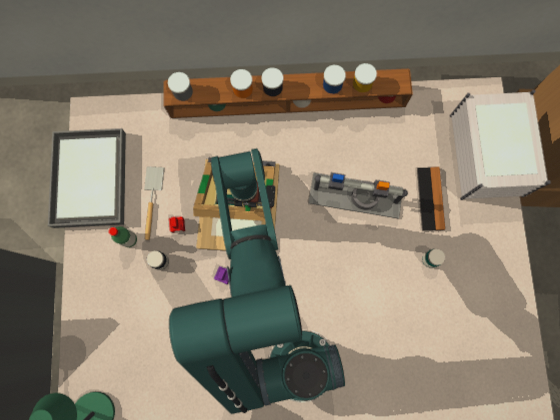

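The screen is up and held by the tab. I measure the opening angle in the side and top clouds, and the saddle and bystander positions.

Run:
```python
from lift import *
ey=np.array([-ex[1],ex[0]]); mid=hin+.055*ey
for n in("side","top"):
    d=np.load(f"/tmp/{n}8.npz"); P=d["P"][d["range_z"]>0]
    r=(P[:,:2]-mid)@ex; y=(P[:,:2]-mid)@ey; z=P[:,2]-.035
    k=(y>.095)&(y<.13)&(r>-.26)&(r<.0)&(z>.02)&(z<.26)
    R,Z=r[k],z[k]; pts=[]
    for a in np.arange(-.20,-.04,.01):
        s=(R>=a)&(R<a+.01)
        if s.sum()>3: pts.append((a+.005,np.percentile(Z[s],90)))
    pts=np.array(pts); 
    if len(pts)>3:
        f=np.polyfit(pts[:,0],pts[:,1],1); print(n,len(pts),"angle",np.degrees(np.arctan(-f[0])),"by offset line: expected icpt",.023/np.cos(.698),f[1])
d=np.load("/tmp/wrist8.npz");P=d["P"]; q=P[170:220:2,200:420:4].reshape(-1,3)
q=q[np.abs(q[:,2]-np.median(q[:,2]))<.06]; u,s,vt=np.linalg.svd(q-q.mean(0)); nn=vt[2]*np.sign(-vt[2]@[*ex,0]); print("front face normal tilt deg",np.degrees(np.arctan2(nn[2],-(nn[:2]@ex))),"res",s[2]/len(q)**.5,q.mean(0), nn)
for n,c0 in (("side","s0"),("top","t0")):
    c=capture(n);Pc=cloud(c)
    for q in("saddle","spare","tape","jar_black","jar_teal","spray","squeegee","spatula"):
        print(n,q,[(np.round(r["xy"]).astype(int).tolist(),round(r["conf"],2)) for r in spot_in(n,q)[:4]])
c=capture("top");P=cloud(c);h=cv2.cvtColor(c["image"],cv2.COLOR_BGR2HSV).astype(int)
m=(h[...,0]>3)&(h[...,0]<17)&(h[...,1]>180)&(P[...,2]>.19)&(P[...,2]<.24)&(P[...,1]<-.1)&(P[...,0]<.7);print("saddle top",m.sum(),P[m].mean(0))
cv2.imwrite("pics/top9.png",cv2.resize(c["image"][150:230,290:460],None,fx=4,fy=4))
print(current_clock(),current_qvel(),current_force())
```

```text
side 16 angle 38.74894385062068 by offset line: expected icpt 0.030021050286017963 0.03144166158451159
top 16 angle 38.73768533309838 by offset line: expected icpt 0.030021050286017963 0.03546044465499291
front face normal tilt deg 48.85721548224004 res 0.0026270665339103993 [0.5042495  0.17375463 0.22492004] [-0.65279911  0.0821089   0.75306802]
side saddle [([300, 295], 0.87), ([211, 310], 0.67), ([311, 156], 0.51), ([185, 351], 0.35)]
side spare [([285, 171], 0.7)]
side tape [([302, 188], 0.92)]
side jar_black [([287, 174], 0.59), ([238, 338], 0.57)]
side jar_teal [([244, 263], 0.66), ([380, 176], 0.57), ([339, 165], 0.48)]
side spray [([184, 350], 0.64)]
side squeegee [([237, 339], 0.71), ([339, 168], 0.59)]
side spatula [([146, 314], 0.9), ([234, 229], 0.56)]
top saddle [([386, 188], 0.7), ([221, 277], 0.68), ([175, 223], 0.6)]
top spare [([333, 178], 0.73)]
top tape [([363, 198], 0.79)]
top jar_black [([159, 259], 0.59), ([216, 210], 0.45)]
top jar_teal [([433, 256], 0.74)]
top spray [([122, 235], 0.96)]
top squeegee [([430, 198], 0.62)]
top spatula [([150, 184], 0.93)]
saddle top 67 [ 0.57790956 -0.29942081  0.21094356]
26.3667 [ 5.62658220e-04 -2.11538058e-04  2.11122852e-05 -2.53686556e-03
 -3.46933685e-04 -7.16999471e-04] [ 0.47768165  4.72618211 -5.40165914]
```

View pics/top9.png

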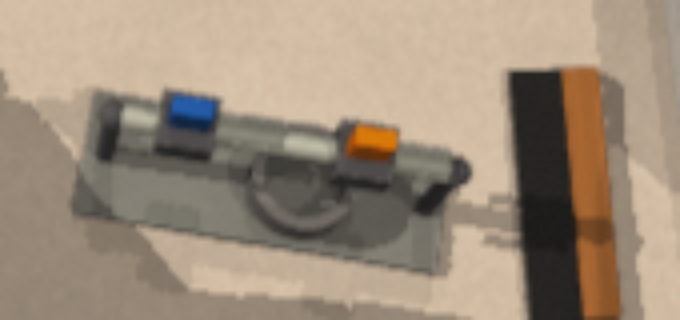

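Both fixed cameras say about 38.7°, but the wrist normal fit says 48.9°, which disagrees. Its window probably mixes two faces, so I look closer.

Run:
```python
from lift import *
d=np.load("/tmp/wrist8.npz");P=d["P"]
for rows in ((166,180),(180,194),(194,206),(208,224)):
    q=P[rows[0]:rows[1],200:260].reshape(-1,3); q=q[abs(q[:,2]-np.median(q[:,2]))<.03]
    u,s,vt=np.linalg.svd(q-q.mean(0)); nn=vt[2]*np.sign(vt[2][2]); print(rows,"tilt",np.degrees(np.arctan2(nn[2],-(nn[:2]@ex))).round(1),s[2]/len(q)**.5,q.mean(0).round(4))
ey=np.array([-ex[1],ex[0]])
for v in range(156,246,4):
    p=P[v,320]; r=(p[:2]-hin)@ex; print(v,round(r,4),round(p[2]-.035,4))
```

```text
(166, 180) tilt 37.8 0.0004595776409583516 [0.4882 0.1293 0.2139]
(180, 194) tilt 37.8 0.0004806942781877107 [0.4951 0.1295 0.2224]
(194, 206) tilt 37.3 0.0005241742336668692 [0.5012 0.1297 0.2298]
(208, 224) tilt 129.2 0.00034995153378937645 [0.5109 0.1278 0.2281]
156 -0.219 -0.0152
160 -0.2142 -0.0147
164 -0.2306 0.1738
168 -0.2284 0.1757
172 -0.2265 0.1798
176 -0.2244 0.1817
180 -0.2224 0.1842
184 -0.2207 0.1876
188 -0.2183 0.1872
192 -0.2165 0.1898
196 -0.2147 0.1922
200 -0.213 0.1951
204 -0.2114 0.1976
208 -0.2086 0.1959
212 -0.2063 0.1957
216 -0.2031 0.1927
220 -0.1996 0.1892
224 -0.1967 0.1877
228 -0.1935 0.1857
232 -0.1685 0.1213
236 -0.1635 0.1172
240 -0.1583 0.1129
244 -0.1527 0.1082
```

The faces separate cleanly now: front face 37.8°, top face 39.2°, in line with 38.7°. I nudge it up by 1.3° to centre it, recheck and hand in.

Run:
```python
from lift import *
servo_line(tcp(np.radians(41.3)),rate=.03); sleep(.6)
c=capture("wrist");P=cloud(c);cv2.imwrite("pics/w10.png",c["image"])
for rows in ((168,180),(180,194),(194,202),(212,224)):
    q=P[rows[0]:rows[1],200:260].reshape(-1,3); q=q[abs(q[:,2]-np.median(q[:,2]))<.03]
    u,s,vt=np.linalg.svd(q-q.mean(0)); nn=vt[2]*np.sign(vt[2][2]); print(rows,np.degrees(np.arctan2(nn[2],-(nn[:2]@ex))).round(1))
ey=np.array([-ex[1],ex[0]]); mid=hin+.055*ey
for n in("side","top"):
    c=capture(n); P=cloud(c)[c["range_z"]>0]
    r=(P[:,:2]-mid)@ex; y=(P[:,:2]-mid)@ey; z=P[:,2]-.035
    k=(y>.095)&(y<.13)&(z>.02)&(z<.26); R,Z=r[k],z[k]
    pts=np.array([(a+.005,np.percentile(Z[(R>=a)&(R<a+.01)],90)) for a in np.arange(-.19,-.04,.01)])
    print(n,np.degrees(np.arctan(-np.polyfit(pts[:,0],pts[:,1],1)[0])))
print(current_force(),current_finger_gap(),abs(np.array(current_qvel())).max(),current_clock())
close_job()
```

```text
(168, 180) 38.0
(180, 194) 38.9
(194, 202) 34.9
(212, 224) 130.5
side 40.394349775116275
top 39.23042986207075
[ 1.55755996  5.09355577 -6.65816305] 0.015757540372749415 0.0020042406878845783 27.4833
the job is handed in; nothing more can be done
```

View pics/w10.png

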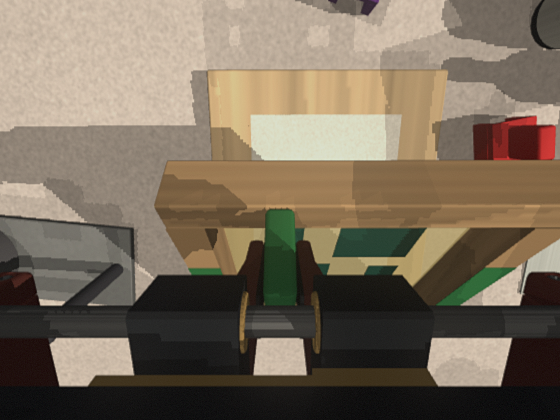

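I hung the orange-gripped weight on the free part of the rack's bar, at rack y of about -0.06 m, and let go of it while the screen was still shut. I then lifted the screen by its green tab and handed the job in at 27.5 s with the fingers still holding it.

**Screen angle:** the last checks gave 40.4° from the side camera and 39.2° from the top camera. In the wrist view the rail's top face gave 40.5° and its front face 38–39°. One narrow strip of the wrist view read 34.9°, most likely because it straddles the rail's edge. An earlier wrist fit of 48.9° was wrong because its window mixed two faces of the rail.

**Grip on the tab:** the last picture shows the tab in the fingers. The finger gap is 15.8 mm, the arm is at rest, and the tool carries about 5 N sideways and 6.7 N down.

**Weight and bystanders:** in the pictures taken with the screen up, the weight hangs upright on the bar, clear of the spare weight. The bystanders look unmoved in those pictures. The detectors gave some false matches, such as the look-alikes and a wrong squeegee in the side view. I did not measure any bystander's displacement exactly.

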